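Unclamp a glued phone, reset the glue timer and clear the trays

TASK

The glue has set: lift the red-tabbed sprung pawl off the clamp's ratchet wheel, keep it up until the jaw has run all the way back and let the pawl down again, then gently lay the phone flat and screen up on the middle of the black counter mat, lengthwise along it. With the phone out, reset the glue timer by pushing its recessed orange button fully home with the tip of the stylus, and stand the stylus back in its red stand. Also nest all the blue parts trays that are out into the black base tray, each turned so that its pointed lip matches the one below and it goes fully down, and leave the other things on the counter where they are.

Things in the scene. Friction and masses are not known exactly. Their poses are not given: they have to be found in the camera images.
- clamp_bed (a point): middle of the rubber top of the clamp's bed (110 x 38 mm), 30 mm above the counter; fixed base plate 150 x 255 mm. x: along bed and phone; y: clamping direction, from the two fixed rubber posts to the blue jaw and the ratchet; z up. Posts (10 mm thick, 43 mm high) stand at x = +-42 mm at the phone's -y edge, the jaw's pads at the same x at its +y edge; between x = -30 and +30 mm both edges overhang freely
- jaw (a joint): travel of the blue sliding jaw in m: 0 = clamped on the phone, 0.028 = run fully back (its pads are then 26 mm, its bar 51 mm from the phone). Its return spring (about 8 N, damped, some 2 s for the whole way) drives it back while the pawl is clear of the ratchet wheel; if the pawl drops in too early the jaw stops half-way
- pawl (a joint): angle of the sprung pawl about its pin in rad: about 0 = dropped into the teeth, clear of the teeth from 0.16, stop at 0.5. It falls back by its spring when let go and then rests anywhere from 0 to 0.18, on a tooth or between two. Raising it takes about 3 N at the tab
- pawl_tab (a point): centre of the red upright tab at the free end of the steel pawl: 10 mm thick along x, 24 mm along y, 26 mm high, sides free. It turns about a pin along x (as the bed's x); pawl down, this point is 72 mm along the bed's +y from the pin and 16.5 mm above it (pin 78 mm above the counter); it rises in an arc as the angle grows. Top of the ratchet wheel (60 mm across, 12 teeth 6.5 mm deep): 22 mm below
- phone_centre (a point): the phone, centre of its body (half-way up): 132 (x) x 64 (y) x 9 mm (z, pointing out of the screen), about 170 g; at the start it lies screen up on the clamp's bed
- mat_top (a point): black rubber counter mat with a thin grey border line, 120 (x) x 200 (y) x 3 mm, fixed; this point is the middle of its top face
- timer_button (a joint): travel of the timer's orange reset button in m: 0 = up, 0.004 = fully home; springs back; about 4 N fully home
- button_top (a point): middle of the top face of the orange reset button, 13 mm in diameter, at the bottom of a round recess 17 mm wide, 7 mm below the top face of the grey glue timer (90 x 64 x 32 mm, fixed, with a display); axis upright
- stylus_grip (a point): the stylus, on its axis in the black grip sleeve, 100 mm above its tip: straight round steel rod 11.5 mm in diameter and 130 mm long, 28 g, z along it towards the blunt top end. At the start it stands upright in the stand
- stylus_tip (a point): end of the stylus's nib (5 mm in diameter, 12 mm long, then widening over 10 mm to the full diameter)
- stand_seat (a point): where the stylus's tip rests in its red stand, 10 mm above the counter: a round foot 80 mm across with an upright collar 33 mm across; the mouth, 50 mm above this point, is a funnel 26 mm wide narrowing in 12 mm to a bore of 13 mm. Fixed
- base_grip (a point): black base tray, loose, standing on the counter, same shape as the blue ones: house-shaped outline, 76 x 56 x 28 mm, 45 g, hollow, sloping walls under an upright rim band 10 mm high (grip it there). This point: half-way up (14 mm), midway between the parallel sides; along x (towards the pointed lip) the back is at -26, the sides run straight to +22, the lip is at +50 mm
- tray1_grip (a point): blue parts tray, may be absent; shape, size, point and axes as the black base tray. Nested the right way round it sits with its band on the band below, 10 mm higher than that tray, with 2 mm of play (tapered, so it finds its place from 6 mm or 0.15 rad off); otherwise it stays 10 mm or more too high, or tilted
- tray2_grip (a point): blue parts tray, may be absent; shape, size, point and axes as the black base tray. Nested the right way round it sits with its band on the band below, 10 mm higher than that tray, with 2 mm of play (tapered, so it finds its place from 6 mm or 0.15 rad off); otherwise it stays 10 mm or more too high, or tilted
- tray3_grip (a point): blue parts tray, may be absent; shape, size, point and axes as the black base tray. Nested the right way round it sits with its band on the band below, 10 mm higher than that tray, with 2 mm of play (tapered, so it finds its place from 6 mm or 0.15 rad off); otherwise it stays 10 mm or more too high, or tilted
- tray4_grip (a point): blue parts tray, may be absent; shape, size, point and axes as the black base tray. Nested the right way round it sits with its band on the band below, 10 mm higher than that tray, with 2 mm of play (tapered, so it finds its place from 6 mm or 0.15 rad off); otherwise it stays 10 mm or more too high, or tilted
- tape_c (a point): roll of brown packing tape lying flat, 84 mm across, 24 mm high, middle of it (bystander)
- mouse: red and black computer mouse, 100 x 58 x 33 mm, origin under its middle (bystander)
- mug: white mug, 80 mm across, 92 mm high, origin under its middle (bystander)
- stamp: blue hand stamp, 36 mm across, 72 mm high, origin under its middle (bystander)
- driver: screwdriver lying flat, 160 mm long (bystander)
- cell: old white phone battery, 62 x 40 x 8 mm, origin under its middle (bystander)
- phone: the phone again, origin in the middle of its underside
- mat: the mat again, origin in the middle of its underside
Things that resemble listed ones, but are neither listed nor needed, are in the scene too. What is shaped like the phone but turquoise is not meant.

How it is judged:
On the way, in this order (a step that is already met when the one before it is completed fails the run):
1. the pawl has been held off the ratchet wheel until the jaw has run back (at least 25 of its 28 mm) (value of joint jaw above 0.025 m), for 0.2 s.
2. the phone lies flat, screen up, lengthwise on the mat and let go (x of phone_centre in the frame of mat_top between -0.027 and 0.027 m and y of phone_centre in the frame of mat_top between -0.033 and 0.033 m and angle between the x axis of phone_centre and the y axis of mat_top, either way round below 0.3 rad and angle between phone_centre's own z axis and vertical below 0.08 rad and z of phone_centre in the frame of mat_top below 0.009 m and contact force between the fingers and phone below 0.3 N), for 0.3 s.
3. the timer's button is pushed home (over 3 of its 4 mm) with the stylus's tip in the recess (value of joint timer_button above 0.003 m and distance between stylus_tip and button_top below 0.008 m), for 0.1 s.
At the end, for the whole second after the job is handed in: Jaw back over 25 mm, pawl down (below 0.22 rad); phone flat, screen up, lengthwise on the mat (27 mm across, 33 mm along, 0.3 rad); button up; stylus in its stand (6 mm); every blue tray nested in the standing base tray, same way round (12 mm), fully down (10 mm a tray) (all of step 2 and value of joint jaw above 0.025 m and value of joint pawl below 0.22 rad and linear speed of phone below 0.02 m/s and value of joint timer_button below 0.001 m and horizontal distance between stylus_tip and stand_seat below 0.006 m and z of stylus_tip in the frame of stand_seat below 0.006 m and angle between stylus_grip's own z axis and vertical below 0.15 rad and angle between base_grip's own z axis and vertical below 0.06 rad and height (world z) of base_grip below 0.02 m and horizontal distance between each of tray1_grip, tray2_grip, tray3_grip, tray4_grip and base_grip below 0.012 m and angle between the x axis of each of tray1_grip, tray2_grip, tray3_grip, tray4_grip and the x axis of base_grip, either way round below 0.2 rad and angle between each of tray1_grip, tray2_grip, tray3_grip, tray4_grip's own z axis and vertical below 0.07 rad and (z of tray1_grip in the frame of base_grip between 0.007 and 0.013 m or z of tray1_grip in the frame of base_grip between 0.017 and 0.023 m or z of tray1_grip in the frame of base_grip between 0.027 and 0.033 m or z of tray1_grip in the frame of base_grip between 0.037 and 0.043 m) and (z of tray2_grip in the frame of base_grip between 0.007 and 0.013 m or z of tray2_grip in the frame of base_grip between 0.017 and 0.023 m or z of tray2_grip in the frame of base_grip between 0.027 and 0.033 m or z of tray2_grip in the frame of base_grip between 0.037 and 0.043 m) and (z of tray3_grip in the frame of base_grip between 0.007 and 0.013 m or z of tray3_grip in the frame of base_grip between 0.017 and 0.023 m or z of tray3_grip in the frame of base_grip between 0.027 and 0.033 m or z of tray3_grip in the frame of base_grip between 0.037 and 0.043 m) and (z of tray4_grip in the frame of base_grip between 0.007 and 0.013 m or z of tray4_grip in the frame of base_grip between 0.017 and 0.023 m or z of tray4_grip in the frame of base_grip between 0.027 and 0.033 m or z of tray4_grip in the frame of base_grip between 0.037 and 0.043 m)); the robot touches nothing.
It fails at once if the phone is dragged (over 15 mm) while the jaw still clamps it (distance of phone_centre from where it was at the start of the episode above 0.015 m and value of joint jaw below 0.012 m).
It fails at once if the phone is dropped or pressed hard on the mat (over 45 N) (contact force between phone and mat above 45 N).
It fails at once if a bystander (tape, mouse, mug, stamp, screwdriver, battery) is knocked over 4 cm away (distance of any of tape_c, mouse, mug, stamp, driver, cell from where it was at the start of the episode above 0.04 m).
Of tray1, tray2, tray3, tray4 only 2 to 4 are there at a start; the rules pass over those that are not, and their reading is None.
At some moment in a run one of tray1, tray2, tray3, tray4 may be knocked a few centimetres aside while the robot is not near it.
It also fails if it takes over 210 s, if anything falls off the work surface, if the arm or the gripper's body presses on something with over 40 N, if the wrist force passes 120 N, or if a joint passes its speed limit or range.

ROBOT

A 6-joint arm with a two-finger parallel gripper is mounted at the origin on the work surface. World frame = base frame: x ahead of the robot, y to its left, z up, the work surface at z = 0. Lengths are in m, angles in rad, forces in N, time in s.
With the tool pointing down it reaches from about 0.3 to 0.775 m from the base axis. Payload 14.6 kg.
Tool frame: the origin (TCP) lies on the centre line of the jaws, within the pads' length; the fingertips stand 8 mm ahead of it and the grasp point (between the pads) lies 11 mm behind it (env.tcp_to_tips is the distance from the TCP to the fingertips, in m); z points along the fingers, y is the line along which they close (so a half turn about z gives the same grasp; the last joint's range is limited). The gripper opens to 94 mm and grips with 3 to 60 N. Pads are 16 mm wide; open, the fingers measure 119 mm over their backs; the gripper's body (75 mm by 177 mm) begins 78 mm behind the grasp point.
Start: joints at [1.201, 0.3, 1.521, -0, 1.321, -0.067], TCP at [0.164, 0.525, 0.18] pointing down, gripper open.
Joint ranges: [-3.03, 3.03], [-0.79, 2.21], [0.23, 2.52], [-1.04, 4.18], [0, 3.07], [-2.55, 2.55]. Speed limits (rad/s): [2.22, 2.22, 2.57, 3.14, 3.14, 3.14].

INTERFACE

Orientations are given as a unit quaternion [w, x, y, z].
In Python, from cell import env gives the robot as it stands. Calls block until the motion is done:
- env.reach(position, orientation): joint-space move of the TCP to a pose.
- env.movel(position, rotation=None, rate=0.15, max_force=None): straight line of the TCP; rotation=None keeps the orientation; rate is the mean speed in m/s. With max_force (N) it stops when the force on the tool has changed by that much, and returns True; else False.
- env.goto_joints(angles): joint-space move.
- env.gripper_open() and env.close(): open the fingers fully, or close them until they stop; the grip force is fixed at half the most.
- env.hold(seconds).
- env.ik(position, orientation): joint angles nearest the present ones, or None.
- env.get_image(name): name is "side" or "top"; returns the picture (400x640x3 uint8, red, green, blue); there is no depth.
- env.camera_params(name): a dict with "vfov" (degrees; the focal length in pixels is half the picture's height over the tangent of half this angle, whatever the lens; pixels are square), "cx", "cy" (the principal point, pixels), "rvec" (rotation vector, rad) and "tvec" (3), from world to camera coordinates, as OpenCV has them. Camera axes: x right, y down, z forward; pixel columns grow to the right and rows downward; lengths in m; the calibration is good to about 2 mm. A picture is of the moment at which its call begins. camera_params takes no time and is no camera call.
A pose or a line that the arm cannot do raises env.IKError and nothing moves.
- env.job_done(): hands the job in; it is judged then, once.
Readings, each from a call of its own:
- env.read_clock(): time.
- env.read_joints(): joint angles.
- env.read_joint_velocities(): joint speeds.
- env.read_tau(): joint torques, N m.
- env.read_tool_pos(): TCP position.
- env.read_tool_rot(): TCP orientation.
- env.read_ft_force(): force on the tool from outside, world axes, zero at the start.
- env.read_moment(): the same for the moment, N m.
- env.read_grip_width(): finger opening in m.
- env.read_grasp_force(): force on a finger pad.
Only numpy, scipy, OpenCV 4.12 (cv2) and the standard library are available. Lean on these libraries where they do the work, as an engineer would, in place of code of your own. Each camera call takes 0.05 s, during which the arm holds its last target. There are 200 camera calls.

## Working session

There is one attempt and no reset: what is moved stays moved. The work goes in short steps, each a Python script; the robot and the scene stay as the last script left them, time stands still between calls to the robot, and variables do not carry over. Pictures are saved under pics/ and viewed, at most 14 in all, crops included, and the job is handed in when it is done.

```bash
ls; mkdir -p pics
python3 - <<'E'
from cell import env
import cv2
for n in("side","top"):
    p=env.camera_params(n);print(n,p)
    cv2.imwrite(f"pics/{n}0.png",env.get_image(n)[:,:,::-1])
print(env.read_clock(),env.tcp_to_tips)
E
```

```text
pics
side {'vfov': 55.844171376530205, 'cx': 320.82246564996234, 'cy': 201.27630078900788, 'rvec': array([ 2.18434747, -0.33559872,  0.20107998]), 'tvec': array([-0.51066735,  0.15904348,  0.96410453])}
top {'vfov': 56.27650859682669, 'cx': 314.7735032441812, 'cy': 201.47943380471662, 'rvec': array([ 2.2041667 , -2.14570502,  0.07460946]), 'tvec': array([-0.02216911,  0.51377546,  1.23995509])}
0.1 0.008
```

View pics/top0.png

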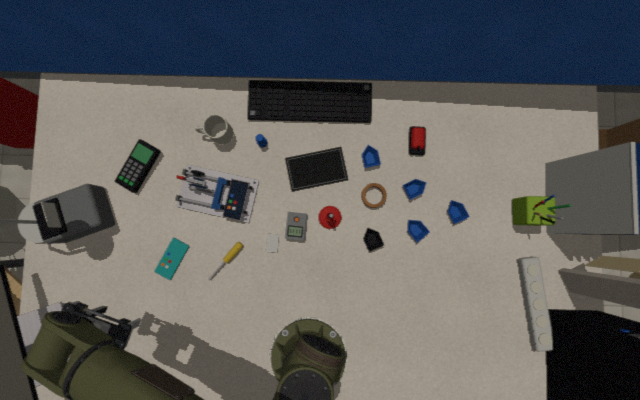

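View pics/side0.png

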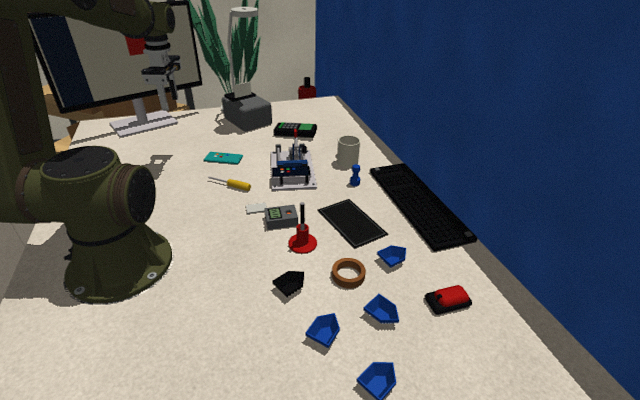

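```bash
cat > h.py <<'E'
import numpy as np, cv2
from cell import env
def cam(n):
    p=env.camera_params(n);f=200/np.tan(np.radians(p["vfov"])/2)
    return np.array([[f,0,p["cx"]],[0,f,p["cy"]],[0,0,1]]),cv2.Rodrigues(p["rvec"])[0],p["tvec"]
def ray(n,uv):
    K,R,t=cam(n);d=R.T@np.linalg.inv(K)@np.array([*uv,1.]);return -R.T@t,d/np.linalg.norm(d)
def plane(n,uv,z):
    o,d=ray(n,uv);return o+d*(z-o[2])/d[2]
def proj(n,X):
    K,R,t=cam(n);q=K@(R@np.asarray(X,float)+t);return q[:2]/q[2]
def tri(a,b):
    """a: top pixel, b: side pixel -> point, gap"""
    o1,d1=ray("top",a);o2,d2=ray("side",b)
    s=np.linalg.lstsq(np.c_[d1,-d2],o2-o1,rcond=None)[0]
    p,q=o1+s[0]*d1,o2+s[1]*d2;return (p+q)/2,np.linalg.norm(p-q)
def blobs(m,amin=20):
    n,l,s,c=cv2.connectedComponentsWithStats(m.astype(np.uint8))
    return [(c[i],s[i],l==i) for i in range(1,n) if s[i][4]>=amin]
def hsv(im): return cv2.cvtColor(im,cv2.COLOR_RGB2HSV)
def quat(yaw):  # tool down, tool y (closing line) at angle yaw+90deg: tool x at yaw
    return np.array([0,np.cos(yaw/2),np.sin(yaw/2),0])
E
python3 - <<'E'
from h import *
np.set_printoptions(precision=4,suppress=True)
T=env.read_tool_rot();print("rot",T)
for n in("top","side"):
    im=cv2.imread(f"pics/{n}0.png")[:,:,::-1].copy();H=hsv(im)
    h,s,v=[H[:,:,i].astype(int) for i in range(3)]
    for nm,m in(("blue",(h>100)&(h<125)&(s>120)&(v>60)),("red",((h<6)|(h>174))&(s>150)&(v>70)),("org",(h>6)&(h<18)&(s>150)&(v>120)),("dark",v<48)):
        for c,st,_ in blobs(m,6 if nm!="dark" else 100):
            p=plane(n,c,.02)
            if .2<p[0]<.85 and abs(p[1])<.6: print(n,nm,c.round(1),st,p)
    box=(165,135,485,275) if n=="top" else (190,110,420,260)
    x0,y0,x1,y1=box;k=2.5 if n=="top" else 3.4
    c=cv2.resize(im[y0:y1,x0:x1],None,fx=k,fy=k,interpolation=cv2.INTER_CUBIC)
    cv2.imwrite(f"pics/{n}c0.png",np.clip(c[:,:,::-1]*1.3,0,255))
E
```

```text
rot [-0.0001  0.1508  0.9886 -0.0005]
top blue [260.1 138.5] [256 134  10  12  56] [0.7254 0.1848 0.02  ]
top blue [370.5 157.1] [363 146  17  21 267] [ 0.6706 -0.1935  0.02  ]
top blue [218.1 193.2] [212 178  15  31 190] [0.5336 0.3199 0.02  ]
top blue [414.2 188.2] [404 180  22  19 271] [ 0.568  -0.3422  0.02  ]
top blue [231.5 195.1] [230 193   4   5  15] [0.5283 0.2741 0.02  ]
top blue [456.9 211.9] [448 201  21  23 297] [ 0.4919 -0.4856  0.02  ]
top blue [416.8 229.9] [408 221  21  21 294] [ 0.428  -0.3519  0.02  ]
top red [417.7 137.3] [411 127  14  22 268] [ 0.7431 -0.3531  0.02  ]
top red [179.7 177.1] [177 176   7   3  15] [0.5854 0.4532 0.02  ]
top red [234.6 202.1] [233 201   4   3  11] [0.505  0.2623 0.02  ]
top red [329.4 216.8] [319 206  22  23 350] [ 0.4638 -0.0589  0.02  ]
top org [228.5 207. ] [228 206   2   3   6] [0.4878 0.2823 0.02  ]
top org [296. 219.] [295 218   3   3   9] [0.4535 0.0531 0.02  ]
top dark [414.6 147.5] [409 127  16  28 137] [ 0.7072 -0.3429  0.02  ]
top dark [138.6 169.3] [116 140  44  53 663] [0.6084 0.5956 0.02  ]
top dark [316.2 168.8] [ 286 
[... 1015 characters left out ...]
.1843  0.02  ]
side org [354.8 276.4] [340 267  25  15  87] [ 0.5483 -0.2318  0.02  ]
side dark [283.6 131.2] [274 123  20  14 179] [0.5697 0.5938 0.02  ]
side dark [306.3 131.7] [297 124  20  14 169] [0.6588 0.5649 0.02  ]
side dark [291.9 171. ] [272 163  38  22 396] [0.5243 0.2827 0.02  ]
side dark [352.1 222.6] [ 318  199   70   49 1563] [ 0.6193 -0.0383  0.02  ]
side dark [282.  223.2] [267 218  31  12 220] [0.4258 0.0167 0.02  ]
side dark [289.3 282.1] [273 271  31  26 529] [ 0.3913 -0.2029  0.02  ]
side dark [442.9 304.2] [425 292  47  23 404] [ 0.7085 -0.3685  0.02  ][ WARN:0@0.257] global loadsave.cpp:1063 imwrite_ Unsupported depth image for selected encoder is fallbacked to CV_8U.
```

View pics/topc0.png

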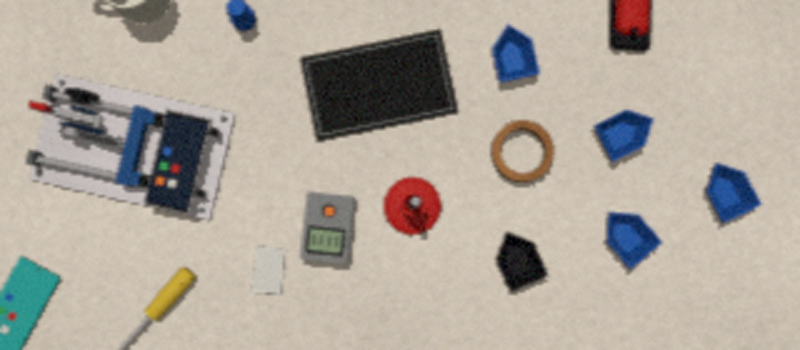

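View pics/sidec0.png

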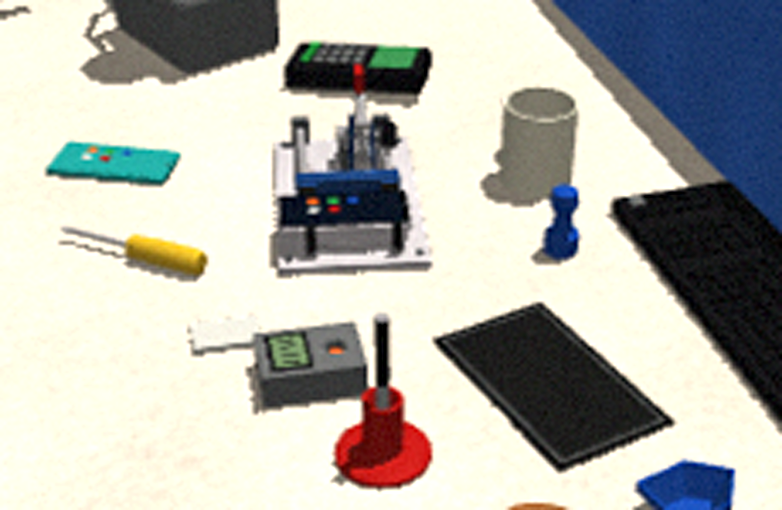

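Top picture: clamp at about (218,193), with the dark-blue phone at (237,198) and the red tab at (180,177). Mat is at (316,169), timer button at (296,219), stylus and stand at (330,217) and base tray at (373,240). There are four blue trays at (371,157), (414,188), (417,230) and (457,212).

Lookalikes:
- The turquoise phone at (172,258) and the card reader at (138,166) are not meant. The phone meant is the dark one on the bed between posts and jaw, as the crops show.
- Of the red things, only the small (180,177) blob is the pawl tab. The others are the mouse and the stand.

```bash
cat >> h.py <<'E'
def trays(n,im,z=.028):
    """house outlines -> list of (name, grip xy, yaw, length, width)"""
    H=hsv(im);h,s,v=[H[:,:,i].astype(int) for i in range(3)];out=[]
    for nm,m in(("blue",(h>100)&(h<125)&(s>110)&(v>50)),("black",v<48)):
        for c,st,l in blobs(m,150):
            k=plane(n,c,z)
            if not(.25<k[0]<.76 and -.6<k[1]<-.12): continue
            cn=max(cv2.findContours(l.astype(np.uint8),0,cv2.CHAIN_APPROX_NONE)[0],key=cv2.contourArea)
            P=np.array([plane(n,q,z)[:2] for q in cv2.convexHull(cn)[:,0].astype(float)],np.float32)*1000
            M=cv2.moments(P);cx,cy=M["m10"]/M["m00"],M["m01"]/M["m00"]
            a=.5*np.arctan2(2*M["mu11"],M["mu20"]-M["mu02"])
            e=np.array([np.cos(a),np.sin(a)]);w=np.array([-e[1],e[0]]);u=(P-[cx,cy])@e;y=(P-[cx,cy])@w
            if u.max()<-u.min(): a+=np.pi;e=-e;u=-u   # the lip reaches further from the centroid
            g=np.array([cx,cy])-5.5*e
            out.append((nm,g/1000,(a+np.pi)%(2*np.pi)-np.pi,np.ptp(u),np.ptp(y)))
    return out
E
python3 - <<'E'
from h import *
np.set_printoptions(precision=4,suppress=True)
I={n:cv2.imread(f"pics/{n}0.png")[:,:,::-1].copy() for n in("top","side")}
print("tab",tri((179.7,177.1),(295,131.4)),"button",tri((296,219),(288.5,212.7)),"button plane",plane("top",(296,219),.025))
for n in I:
    for t in trays(n,I[n]): print(n,t)
    H=hsv(I[n]);v=H[:,:,2].astype(int)
    for nm,pt,z,thr in(("mat",(316,169) if n=="top" else (352,222),.003,60),("phone",(237,198) if n=="top" else (292,171),.039,60)):
        m=(v<thr).astype(np.uint8)
        m=cv2.morphologyEx(cv2.morphologyEx(m,cv2.MORPH_CLOSE,np.ones((5,5))),cv2.MORPH_OPEN,np.ones((7,7)) if n=="top" else np.ones((5,5)))
        L=cv2.connectedComponents(m)[1];l=(L==L[pt[1],pt[0]])
        c=max(cv2.findContours(l.astype(np.uint8),0,cv2.CHAIN_APPROX_NONE)[0],key=cv2.contourArea)
        P=np.array([plane(n,q,z)[:2] for q in c[:,0].astype(float)],np.float32)
        r=cv2.minAreaRect(P*1000);print(n,nm,L[pt[1],pt[0]],r)
    # stylus: dark/grey rod above collar; print red collar stats
    red=((H[:,:,0]<6)|(H[:,:,0]>174))&(H[:,:,1]>150)&(v>70)
    if n=="side":
        for r in range(198,232,3): print(r,I[n][r,296:311].tolist() if r in(204,216) else np.where(red[r,280:325])[0][[0,-1]]+280 if red[r,280:325].any() else None)
E
```

```text
tab (array([0.5745, 0.4239, 0.0976]), np.float64(0.00023176674989285262)) button (array([0.4537, 0.0527, 0.0248]), np.float64(0.0007746903157683997)) button plane [0.4533 0.0528 0.025 ]
top ('blue', array([ 0.6633, -0.1929]), np.float64(0.08718313144861867), np.float64(71.2638162435326), np.float64(53.80459352370909))
top ('blue', array([ 0.5648, -0.3352]), np.float64(-1.0482989801310665), np.float64(71.95548304923432), np.float64(51.85214618373213))
top ('blue', array([ 0.487 , -0.4853]), np.float64(0.46354674696616893), np.float64(70.99557134479817), np.float64(55.60280665702515))
top ('blue', array([ 0.4239, -0.3533]), np.float64(0.7129357491650197), np.float64(69.23946030672104), np.float64(54.386533718474396))
top ('black', array([ 0.3868, -0.2056]), np.float64(0.3857856024957811), np.float64(68.13282552092848), np.float64(52.712222126514625))
top mat 6 ((628.8560791015625, -9.958488464355469), (115.88788604736328, 194.78863525390625), 12.905101776123047)
top phone 11 ((513.4634399414062, 256.9686584472656), (64.37580871582031, 125.4112777709961), 80.63859558105469)
side ('blue'
[... 923 characters left out ...]
 phone 10 ((515.1640014648438, 265.4927062988281), (84.83340454101562, 124.4235610961914), 77.82705688476562)
198 None
201 None
204 [[223, 210, 193], [223, 211, 192], [222, 209, 192], [182, 172, 154], [91, 90, 81], [90, 90, 90], [98, 94, 96], [86, 83, 86], [137, 130, 120], [203, 192, 174], [214, 204, 186], [215, 206, 189], [213, 202, 184], [214, 202, 187], [212, 201, 183]]
207 None
210 None
213 None
216 [[89, 88, 87], [127, 124, 117], [196, 187, 170], [222, 211, 189], [123, 115, 99], [0, 1, 1], [1, 5, 1], [0, 7, 5], [131, 122, 110], [201, 190, 172], [209, 198, 181], [212, 202, 185], [212, 206, 185], [215, 203, 184], [217, 207, 189]]
219 None
222 None
225 [297 307]
228 [298 307]
231 [297 305]
```

Run:
```python
import cv2,numpy as np
a=cv2.imread("pics/top0.png");b=cv2.imread("pics/side0.png")
A=cv2.resize(a[160:230,170:262],(788,600),interpolation=cv2.INTER_CUBIC)
B=cv2.resize(a[190:240,285:350],(780,600),interpolation=cv2.INTER_CUBIC)
C=cv2.resize(b[120:190,262:322],(514,600),interpolation=cv2.INTER_CUBIC)
D=cv2.resize(b[195:255,262:322],(514,514),interpolation=cv2.INTER_CUBIC)
o=np.zeros((600,800,3),np.uint8)
for im,x,y in((A,0,0),(B,400,0),(C,0,300),(D,400,300)):
    q=cv2.resize(im,(400,300) if im.shape[1]>600 else (300,300));o[y:y+300,x:x+q.shape[1]]=q
cv2.imwrite("pics/crop1.png",o)
```

```text
(no output)
```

View pics/crop1.png

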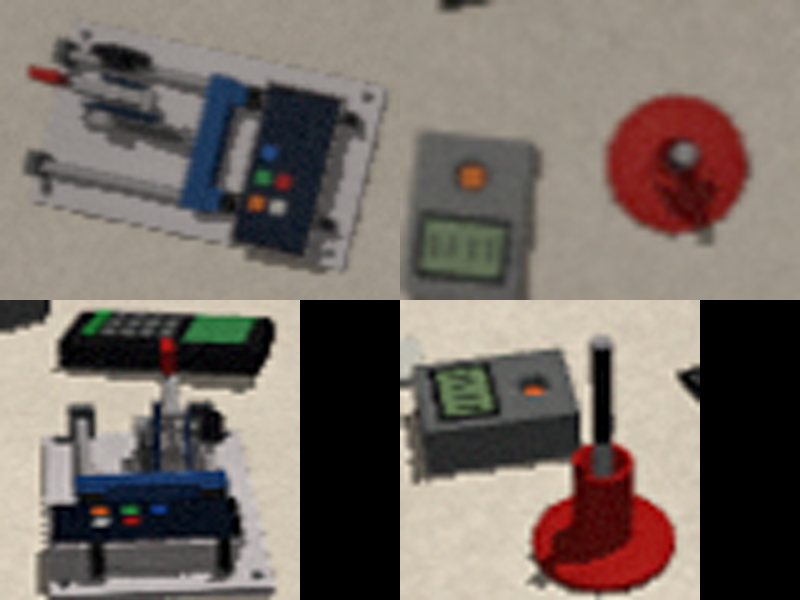

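Crops confirm the red tab at the pawl's free end, the dark phone on the bed, the orange button recess and the stylus in its stand. Measured heights fit the text: tab 0.098 against 0.0945, button 0.0248 against 0.025. Moving to the pawl.

```bash
cat >> h.py <<'E'
from scipy.spatial.transform import Rotation as Ro
def down(p,t):
    """yaw t or t+pi with the tool down, whichever keeps joint 6 well inside"""
    best=None
    for a in(t,t+np.pi):
        q=quat(a);j=env.ik(p,q)
        if j is not None and (best is None or abs(j[5])<best[0]): best=(abs(j[5]),q)
    return best[1]
def tilt(q,axis,th):
    r=Ro.from_rotvec(np.asarray(axis)*th)*Ro.from_quat(q,scalar_first=True);return r.as_quat(scalar_first=True)
E
python3 - <<'E'
from h import *
np.set_printoptions(precision=4,suppress=True)
print("stylus",tri((331.3,215.5),(302.4,203.4)),"foot",plane("top",(330,217.2),.003),"phone",plane("top",(236.5,199.9),.039))
a,b=plane("top",(187.2,164.7),.01),plane("top",(258.5,180.5),.01);d=a-b;print("plate y axis deg",np.degrees(np.arctan2(d[1],d[0])))
by=np.radians(80);bx=by-np.pi/2;X=np.array([np.cos(bx),np.sin(bx),0]);Y=np.array([np.cos(by),np.sin(by),0]);Z=np.array([0,0,1.])
tab=np.array([.5745,.4239,.0945]);q=down(tab,by)
env.reach(tab+[0,0,.1],q);env.movel(tab+[0,0,-.001],rate=.1,max_force=8)
print(env.read_tool_pos());env.close();print("w",env.read_grip_width(),env.read_grasp_force(),env.read_ft_force(),env.read_clock())
cv2.imwrite("pics/side1.png",env.get_image("side")[:,:,::-1]);cv2.imwrite("pics/top1.png",env.get_image("top")[:,:,::-1])
print(q)
E
```

```text
stylus (array([ 0.4641, -0.0615,  0.1378]), np.float64(0.001512914086490217)) foot [ 0.4633 -0.0614  0.003 ] phone [0.5111 0.2521 0.039 ]
plate y axis deg 78.95035257710889
[0.5748 0.4241 0.0944]
w 0.0006864192036923715 0.0 [-0.1524 -0.1096 -0.1065] 4.2333
[0.     0.766  0.6428 0.    ]
```

Run:
```python
import cv2,numpy as np
a=cv2.imread("pics/side1.png")[85:185,250:350];b=cv2.imread("pics/top1.png")[140:230,150:250]
cv2.imwrite("pics/c1.png",np.hstack([cv2.resize(a,(400,400),interpolation=2),cv2.resize(b,(400,400),interpolation=2)]))
```

```text
(no output)
```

View pics/c1.png

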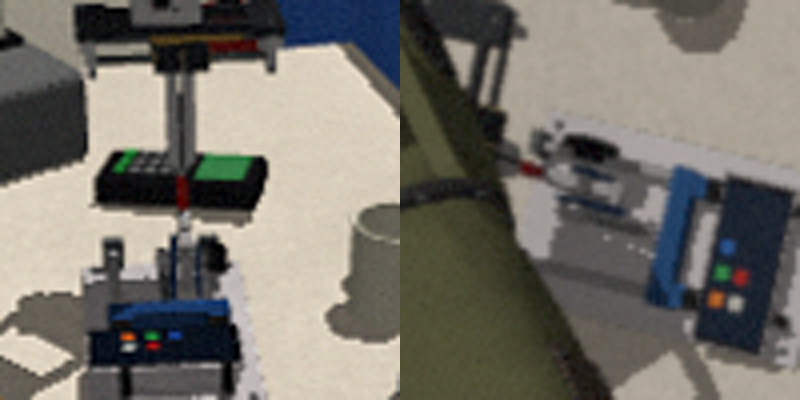

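Run:
```python
from h import *
np.set_printoptions(precision=4,suppress=True)
p=env.read_tool_pos();print(p,env.read_ft_force())
for n in("side","top"):
    for dz in(-.008,.011,.03): print(n,dz,proj(n,p+[0,0,dz]))
    im=cv2.imread(f"pics/{n}1.png")[:,:,::-1].copy();H=hsv(im)
    m=((H[:,:,0]<8)|(H[:,:,0]>172))&(H[:,:,1]>110)
    for c,s,l in blobs(m,5):
        if 150<c[0]<310 and c[1]<200: print(n,c,s)
s=cv2.imread("pics/side1.png")[:,:,::-1]
for r in range(120,142): print(r,s[r,289:302].sum(1).tolist() if 0 else s[r,291:300].tolist())
```

```text
[0.5745 0.4239 0.0935] [ 0.7543 -0.6715  0.3123]
side -0.008 [295.0732 134.3951]
side 0.011 [294.9805 129.6503]
side 0.03 [294.8864 124.8275]
side [308.1212  96.1515] [302  95  13   3  33]
side [295.3871 132.8065] [294 129   4   9  31]
side [287.5714 171.1429] [286 170   4   3   7]
top -0.008 [181.0628 177.6932]
top 0.011 [178.8675 176.8346]
top 0.03 [176.6011 175.9481]
top [182.25   177.8333] [180 177   6   3  12]
120 [[185, 175, 162], [115, 108, 105], [88, 86, 84], [73, 72, 71], [38, 37, 38], [75, 70, 71], [88, 89, 85], [109, 108, 101], [202, 192, 175]]
121 [[176, 167, 153], [105, 102, 97], [85, 87, 84], [75, 74, 73], [40, 41, 39], [77, 76, 74], [87, 83, 84], [110, 107, 103], [202, 191, 175]]
122 [[129, 125, 117], [83, 83, 80], [90, 89, 88], [73, 74, 71], [36, 37, 37], [74, 74, 73], [85, 85, 85], [104, 103, 98], [194, 184, 167]]
123 [[54, 56, 53], [79, 78, 77], [90, 91, 82], [74, 75, 73], [38, 39, 37], [76, 73, 71], [94, 94, 91], [74, 73, 70], [88, 81, 78]]
124 [[58, 56, 56], [83, 80, 78], [91, 93, 89], [76, 74, 70], [37, 37, 35], [73, 73, 68], [90, 90, 86], [72, 72, 72], [30, 28, 
[... 1559 characters left out ...]
, 64, 57], [71, 29, 28], [100, 77, 76], [90, 80, 77], [79, 75, 69], [81, 76, 69]]
138 [[138, 128, 116], [133, 125, 113], [109, 103, 91], [79, 77, 75], [80, 79, 80], [166, 167, 169], [136, 137, 127], [96, 93, 79], [97, 92, 83]]
139 [[226, 214, 196], [228, 214, 196], [172, 163, 144], [125, 119, 112], [144, 141, 139], [159, 154, 153], [129, 124, 116], [128, 120, 108], [145, 134, 120]]
140 [[219, 206, 190], [217, 206, 187], [229, 218, 200], [162, 151, 139], [132, 132, 129], [157, 155, 152], [165, 160, 147], [211, 200, 178], [231, 222, 201]]
141 [[219, 206, 192], [217, 208, 191], [225, 213, 194], [156, 148, 138], [123, 120, 117], [134, 128, 129], [136, 129, 122], [202, 192, 175], [223, 213, 193]]
```

Run:
```python
from h import *
def grab():
    s,t=env.get_image("side"),env.get_image("top")
    return np.hstack([cv2.resize(s[90:160,255:335],(400,300),interpolation=2),cv2.resize(t[150:220,160:240],(400,300),interpolation=2)])
print(env.read_tool_pos(),env.read_ft_force(),env.read_joints(),env.read_grip_width())
a=grab();env.gripper_open();b=grab();print(env.read_tool_pos(),env.read_grip_width(),env.read_ft_force())
cv2.imwrite("pics/c2.png",np.vstack([a,b])[:,:,::-1])
```

```text
[0.57448685 0.42392824 0.09352887] [ 0.75427875 -0.67148118  0.31228459] [5.84430893e-01 7.43534133e-01 1.06087318e+00 2.98415160e-05
 1.33713770e+00 7.58937921e-01] 0.00024120744220216498
[0.57450571 0.42389117 0.09349718] 0.09410767487048878 [ 0.36693679 -0.96032155  0.10596037]
```

View pics/c2.png

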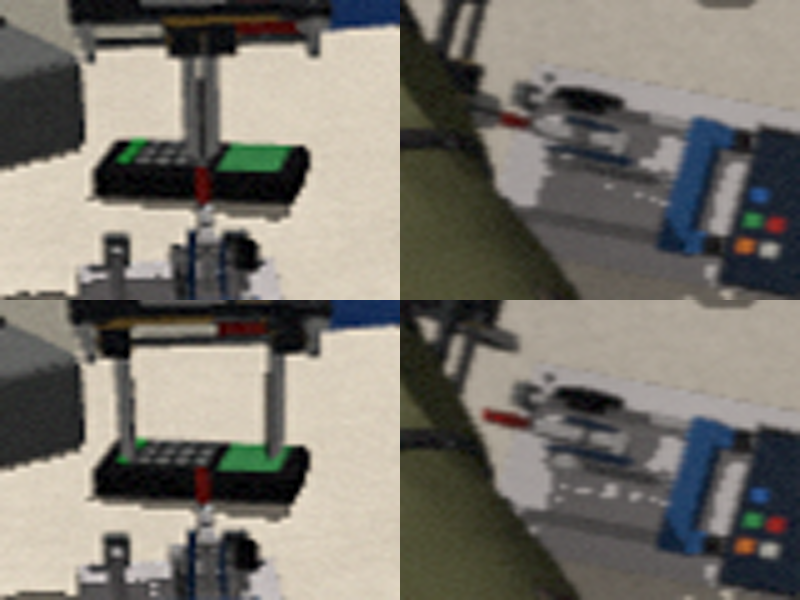

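Run:
```python
from h import *
np.set_printoptions(precision=4,suppress=True)
print(tri((184,159.8),(310,127.2)))
p=env.read_tool_pos();X=np.array([np.cos(np.radians(-10)),np.sin(np.radians(-10)),0])
for d in(.047,.053,.06):
  for z in(-.008,.011,.03): print(d,z,proj("top",p+X*d+[0,0,z]),proj("side",p+X*d+[0,0,z]))
print(ray("side",(0,0))[0],ray("top",(0,0))[0])
for z in(0.0976,.11,.12): print(plane("side",(295.4,132.8),z),plane("top",(181,177.3),z))
```

```text
(array([0.627 , 0.4066, 0.1156]), np.float64(0.0010918510144188565))
0.047 -0.008 [184.3879 163.5647] [307.7815 133.86  ]
0.047 0.011 [182.2522 162.484 ] [307.7924 129.1313]
0.047 0.03 [180.0475 161.3683] [307.8034 124.3253]
0.053 -0.008 [184.809  161.7676] [309.3951 133.7906]
0.053 0.011 [182.6809 160.6587] [309.419  129.0639]
0.053 0.03 [180.4839 159.514 ] [309.4433 124.26  ]
0.06 -0.008 [185.2999 159.6727] [311.2753 133.7096]
0.06 0.011 [183.1805 158.531 ] [311.3144 128.9854]
0.06 0.03 [180.9926 157.3525] [311.3542 124.1839]
[ 0.2576 -0.8039  0.7092] [ 0.4137 -0.024   1.2768]
[0.5728 0.4123 0.0976] [0.5741 0.4197 0.0976]
[0.5664 0.3877 0.11  ] [0.5724 0.415  0.11  ]
[0.5613 0.3678 0.12  ] [0.5711 0.4112 0.12  ]
```

Both views put the fingertips about 30 mm higher than the TCP reading says, at about z 0.115 instead of 0.0855. I'll check by touching a free spot on the counter with the closed fingers, stopping at a light force.

Run:
```python
from h import *
np.set_printoptions(precision=4,suppress=True)
env.movel([.5745,.4239,.22],rate=.2)
p=np.array([.36,.03,.2]);q=down(p,np.pi/2);env.reach(p,q);env.close()
env.movel([.36,.03,.05],rate=.2,max_force=5);print(env.read_tool_pos())
im=env.get_image("side");t=env.get_image("top");print(proj("side",env.read_tool_pos()-[0,0,.008]),proj("top",env.read_tool_pos()-[0,0,.008]))
print(env.movel([.36,.03,-.004],rate=.03,max_force=4),env.read_tool_pos(),env.read_ft_force())
im2=env.get_image("side")
print(env.read_clock());env.movel([.36,.03,.2],rate=.2)
u,v=proj("side",[.36,.03,.04]).astype(int);f=lambda i:cv2.resize(i[v-50:v+50,u-50:u+50],(400,400),interpolation=2)
cv2.imwrite("pics/c3.png",np.hstack([f(im),f(im2)])[:,:,::-1]);print(u,v)
```

```text
[0.3605 0.03   0.0507]
[257.8432 218.1904] [301.739  247.2754]
False [ 0.3601  0.03   -0.0039] [-0.5371 -0.209   0.178 ]
12.8333
257 219
```

View pics/c3.png

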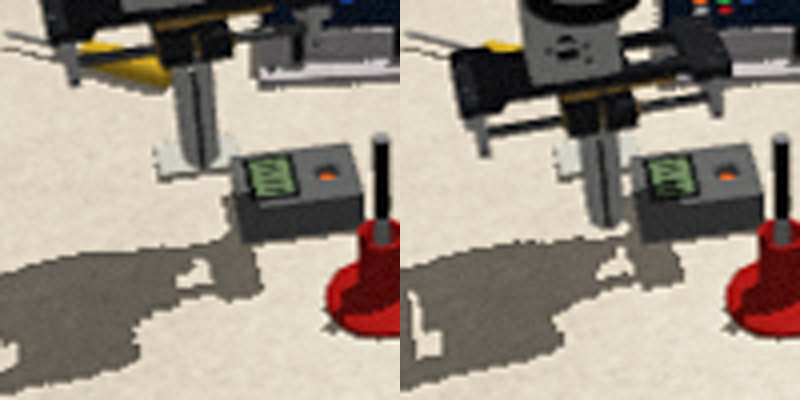

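Run:
```python
from h import *
np.set_printoptions(precision=4,suppress=True)
env.movel([.36,.03,.0],rate=.2)
print(env.movel([.36,.03,-.045],rate=.03,max_force=4),env.read_tool_pos(),env.read_ft_force())
env.movel([.36,.03,.1],rate=.2);env.gripper_open();print(env.read_clock())
```

```text
True [ 0.3599  0.03   -0.0257] [-2.2256 -0.4945  9.2634]
18.275
```

Confirmed: the fingertips touch the counter at a TCP reading of -0.026, so they sit about 33 mm higher than documented. I'll apply that offset from here on and retry the pawl.

```bash
cat >> h.py <<'E'
OFF=.0325   # measured: true TCP is this much above the commanded one
def L(p,rate=.15,mf=None): return env.movel(np.array(p)-[0,0,OFF],rate=rate,max_force=mf)
def R(p,q): env.reach(np.array(p)-[0,0,OFF],q)
def pos(): return np.array(env.read_tool_pos())+[0,0,OFF]
BY=np.radians(79.5);BX=BY-np.pi/2
X=np.array([np.cos(BX),np.sin(BX),0]);Y=np.array([np.cos(BY),np.sin(BY),0])
E
python3 - <<'E'
from h import *
np.set_printoptions(precision=4,suppress=True)
tab=np.array([.5735,.4195,.0945]);q=down(tab,BY)
R([.36,.1,.22],down([.36,.1,.2],BY));R(tab+[0,0,.1],q);print(L(tab+[0,0,.001],.15,6),pos());env.close();w=env.read_grip_width()
print("w",w,env.read_grasp_force(),env.read_ft_force(),env.read_clock())
if .007<w<.014:
    for th in(.1,.2,.3,.36):
        y,z=72,16.5;dy=(y*np.cos(th)-z*np.sin(th)-y)/1000;dz=(y*np.sin(th)+z*np.cos(th)-z)/1000
        L(tab+Y*dy+[0,0,.001+dz],.04);print(th,env.read_ft_force(),env.read_grip_width())
    env.hold(3.5)
s,t=env.get_image("side"),env.get_image("top")
print(env.read_clock(),pos(),env.read_ft_force())
f=lambda i,x,y:cv2.resize(i[y:y+80,x:x+80],(400,400),interpolation=2)
cv2.imwrite("pics/c4.png",np.hstack([f(s,255,110),f(t,165,150)])[:,:,::-1])
E
```

```text
False [0.5741 0.4197 0.0969]
w 0.009654264599388179 29.995892643928528 [-2.0015 -0.0902 -0.3585] 22.2917
0.1 [-2.9116 -4.4831 -2.8171] 0.009568962654886768
0.2 [-2.9095 -3.9268 -3.3409] 0.009619476393270224
0.3 [-2.7077 -4.701  -6.3118] 0.009772040791566915
0.36 [-2.4264 -2.6903 -7.274 ] 0.009754074162976103
27.15 [0.5716 0.4093 0.1198] [-4.477  -2.2028 -4.164 ]
```

View pics/c4.png

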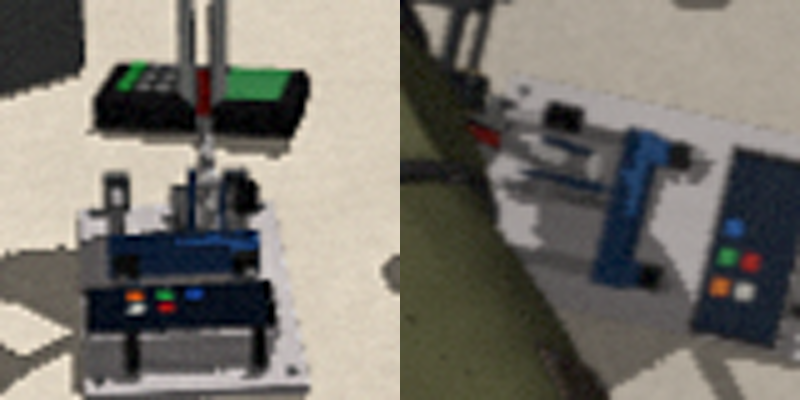

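Jaw is back, with a clear gap to the phone in both views. Next: let the pawl down and move the phone.

Run:
```python
from h import *
np.set_printoptions(precision=4,suppress=True)
tab=np.array([.5735,.4195,.0945])
for th in(.24,.12,.05):
    y,z=72,16.5;dy=(y*np.cos(th)-z*np.sin(th)-y)/1000;dz=(y*np.sin(th)+z*np.cos(th)-z)/1000
    L(tab+Y*dy+[0,0,.001+dz],.06)
env.gripper_open();L(pos()+[0,0,.1],.25)
c=np.array([.512,.254,.0345]);q=down(c,BX);R(c+[0,0,.12],q)
print(L(c+[0,0,.03],.25,8),L(c+[0,0,.0045],.04,5),pos(),env.read_ft_force());env.close();w=env.read_grip_width()
print("w",w,env.read_grasp_force(),env.read_ft_force(),env.read_clock())
if .058<w<.07:
    L(pos()+[0,0,.03],.08);L(pos()+[0,0,.09],.2)
    print("lifted",env.read_grip_width(),env.read_ft_force())
s,t=env.get_image("side"),env.get_image("top")
cv2.imwrite("pics/c5.png",np.hstack([cv2.resize(s[90:210,240:360],(400,400)),cv2.resize(t[130:250,150:270],(400,400))])[:,:,::-1])
```

```text
False False [0.5121 0.254  0.0391] [-1.3837  0.705  -0.4241]
w 0.06359117405795388 29.986794590950012 [ 1.5105 10.9072 -0.2513] 33.3
lifted 0.06341775609907747 [ 0.7767  0.1278 -1.9331]
```

View pics/c5.png

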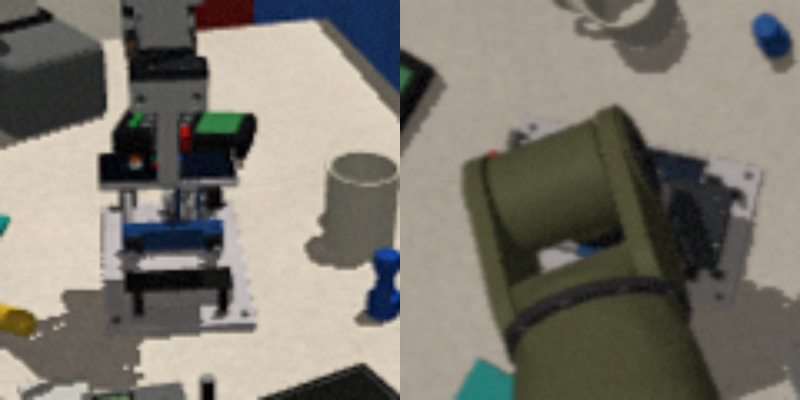

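Phone is lifted level and the jaw is back. Placing it, then taking the stylus.

Run:
```python
from h import *
np.set_printoptions(precision=4,suppress=True)
m=np.array([.628,-.011,0]);my=np.radians(13)
q=down(m+[0,0,.1],my+np.pi/2)
R(m+[0,0,.15],q);L(m+[0,0,.035],.15)
print(L(m+[0,0,.010],.02,2.5),pos(),env.read_ft_force(),env.read_grip_width())
env.gripper_open();print(pos(),env.read_ft_force());L(m+[0,0,.2],.2)
s=np.array([.464,-.0615,0]);qs=down(s+[0,0,.1],0);R(s+[0,0,.21],qs);env.hold(.3)
S,t=env.get_image("side"),env.get_image("top");print(env.read_clock())
cv2.imwrite("pics/c6.png",np.hstack([cv2.resize(S[150:270,280:400],(400,400)),cv2.resize(t[120:240,260:380],(400,400))])[:,:,::-1])
```

```text
True [ 0.6279 -0.011   0.0122] [-0.8627  0.1544  4.7449] 0.06378344443240394
[ 0.6272 -0.011   0.0114] [ 0.3361 -0.2244  0.7612]
41.225
```

View pics/c6.png

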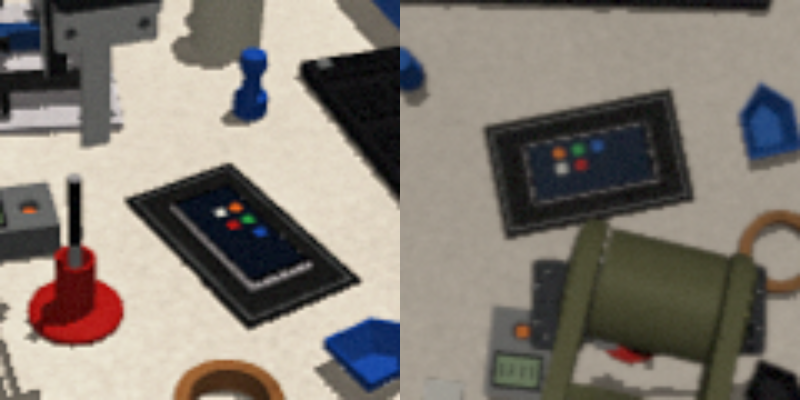

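Run:
```python
from h import *
np.set_printoptions(precision=4,suppress=True)
s=np.array([.464,-.0615,0]);print(L(s+[0,0,.099],.15,6),pos());env.close();w=env.read_grip_width()
g=pos();np.save("g.npy",g)
print("w",w,env.read_ft_force(),g,env.read_clock())
if .009<w<.014:
    L(g+[0,0,.11],.15)
    b=np.array([.4535,.0528,0]);L(b+[0,0,.089+.06],.2);L(b+[0,0,.089+.034],.1);env.hold(.2)
    S=env.get_image("side");f0=env.read_ft_force()
    r=L(b+[0,0,.089+.0195],.02,7);print(r,pos()[2]-.089,f0,env.read_ft_force());env.hold(.3)
    S2=env.get_image("side");print(pos()[2]-.089,env.read_ft_force(),env.read_grip_width(),env.read_clock())
    cv2.imwrite("pics/c7.png",np.hstack([cv2.resize(i[150:240,250:340],(400,400),interpolation=2) for i in(S,S2)])[:,:,::-1])
```

```text
False [ 0.4645 -0.0616  0.0998]
w 0.010453115612288089 [-0.2776  3.3022 -1.3431] [ 0.464  -0.0612  0.099 ] 43.3583
True 0.020609485695865654 [ 0.4245 -0.7684 -0.2609] [-1.0689  0.212   8.0041]
0.020663971858425265 [-0.7903  0.5516  6.1004] 0.010605521133611708 46.7083
```

View pics/c7.png

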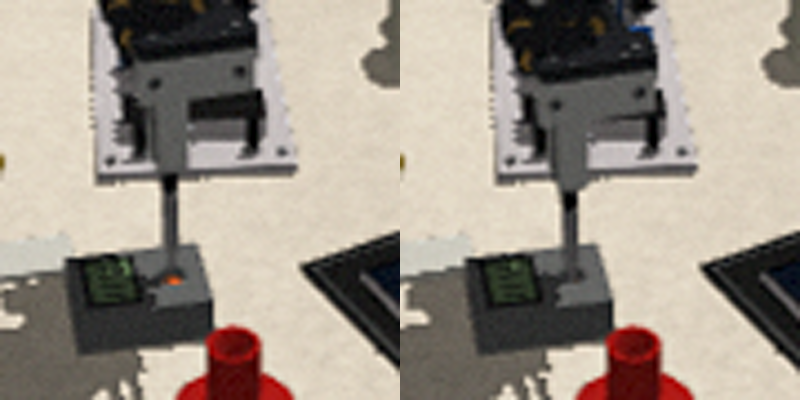

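Button is home: tip at 0.0206 with 6–8 N on it, and no orange visible. Returning the stylus, then looking at the trays again.

Run:
```python
from h import *
np.set_printoptions(precision=4,suppress=True)
g=np.load("g.npy")
L(pos()+[0,0,.07],.12);L([g[0],g[1],.099+.085],.2);L([g[0],g[1],.099+.055],.1)
print(L(g+[0,0,.001],.06,6),pos(),env.read_ft_force());env.gripper_open();L(pos()+[0,0,.1],.2)
p=np.array([.45,.25,.22]);R(p,down(p,0));env.hold(.2)
I={n:env.get_image(n) for n in("top","side")};print(env.read_clock())
for n in I:
    cv2.imwrite(f"pics/{n}8.png",I[n][:,:,::-1])
    for t in trays(n,I[n]): print(n,t[0],*np.round(t[1:],4)) if 0 else print(n,t[0],t[1],round(t[2],3),round(t[3]),round(t[4]))
c=cv2.resize(I["top"][130:270,290:480],(774,570),interpolation=2);cv2.imwrite("pics/c8.png",c[:,:,::-1])
```

```text
False [ 0.464  -0.0611  0.1001] [-0.5851  2.5102 -1.0703]
54.075
top blue [ 0.6633 -0.193 ] 0.093 71 54
top blue [ 0.5647 -0.3353] -1.036 72 52
top blue [ 0.4867 -0.4856] 0.476 71 56
top blue [ 0.4237 -0.3538] 0.783 69 54
top black [ 0.3868 -0.2059] 0.401 68 51
side blue [ 0.6615 -0.1998] 0.465 82 64
side blue [ 0.5641 -0.34  ] -1.25 79 64
side blue [ 0.4234 -0.3589] 0.827 82 59
side blue [ 0.4853 -0.4895] 0.493 77 57
side black [ 0.3861 -0.2121] 0.647 81 67
side black [ 0.7076 -0.3687] -0.281 103 61
```

View pics/c8.png

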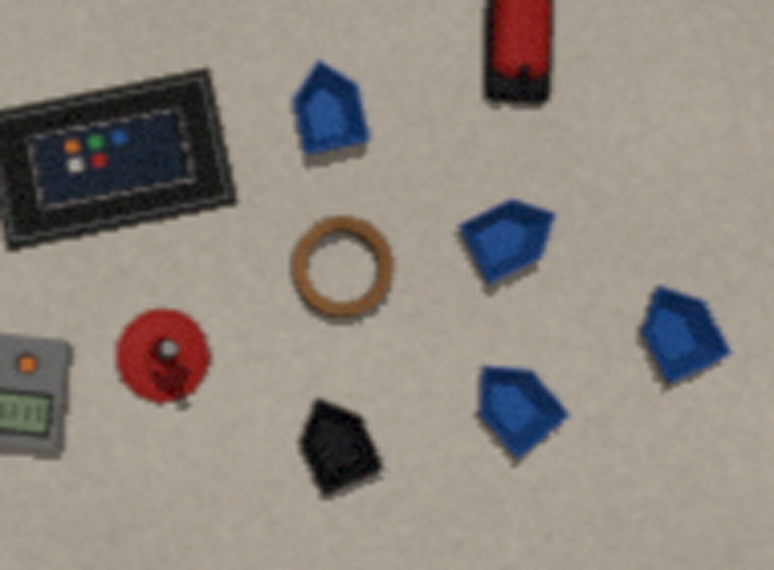

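Stylus is back in its stand and the button is up. The crop shows four blue trays at (332,110), (510,240), (685,335) and (520,410), and the black base at (340,450) with its lip at (320,400). I'll take axes from lip apex to back edge, square the base with the gripper, then nest the first tray.

```bash
cat >> h.py <<'E'
def house(im,z=.028,n="top"):
    """5-gon outline at rim height: grip xy, yaw, back edge mm, length mm"""
    k=4;b=cv2.resize(im,None,fx=k,fy=k,interpolation=cv2.INTER_CUBIC);H=hsv(b);h,s,v=[H[:,:,i].astype(int) for i in range(3)];out=[]
    for nm,m in(("blue",(h>100)&(h<125)&(s>110)&(v>45)),("black",v<52)):
        for c,st,l in blobs(m,2400):
            w=plane(n,(c+.5)/k-.5,z)
            if not(.25<w[0]<.73 and -.6<w[1]<-.13) or st[4]>9000: continue
            cn=cv2.convexHull(max(cv2.findContours(l.astype(np.uint8),0,cv2.CHAIN_APPROX_NONE)[0],key=cv2.contourArea))
            P=cv2.approxPolyN(cn,5,ensure_convex=True).reshape(-1,2)
            W=np.array([plane(n,(q+.5)/k-.5,z)[:2] for q in P.astype(float)])
            E=np.roll(W,-1,0)-W;i=[np.hypot(*E[(j+2)%5])-.7*np.hypot(*E[j])-.7*np.hypot(*E[j-1]) for j in range(5)]
            j=int(np.argmax(i));ap=W[j];bk=(W[(j+2)%5]+W[(j+3)%5])/2;e=ap-bk;ln=np.hypot(*e);e=e/ln
            out.append((nm,(ap+bk)/2-.012*e,np.arctan2(e[1],e[0]),np.hypot(*E[(j+2)%5])*1e3,ln*1e3))
    return out
def look(name=None):
    p=np.array([.42,.2,.22]);R(p,down(p,0));env.hold(.1);im=env.get_image("top")
    if name: cv2.imwrite(f"pics/{name}.png",im[:,:,::-1])
    o=house(im)
    for t in o: print(t[0],t[1].round(4),round(t[2],3),t[3:])
    return o
def pick(xy,yaw,z=.025):
    p=np.array([*xy,z]);q=down(p,yaw);R(p+[0,0,.11],q);c=L(p,.12,8);env.close()
    print("pick",c,pos(),env.read_grip_width());return env.read_grip_width()
E
python3 - <<'E'
from h import *
np.set_printoptions(precision=4,suppress=True)
im=cv2.imread("pics/top8.png")[:,:,::-1].copy()
for t in house(im): print(t[0],t[1].round(4),round(t[2],3),t[3:])
E
```

```text
blue [ 0.6631 -0.1935] 0.218 (np.float64(54.45273271560606), np.float64(73.25129719869383))
blue [ 0.5651 -0.3345] -1.072 (np.float64(52.228258384273275), np.float64(73.98645602343736))
blue [ 0.4861 -0.4858] 0.47 (np.float64(56.98220589702039), np.float64(74.74537791798184))
blue [ 0.4236 -0.3537] 0.742 (np.float64(55.0177625149604), np.float64(73.43201970339568))
black [ 0.3861 -0.206 ] 0.416 (np.float64(52.754823494425466), np.float64(72.27241122218227))
```

```bash
cat >> h.py <<'E'
B=np.array([.3861,-.206]);BYAW=.416
def nest(t,k):
    """t: (xy,yaw) of a blue tray; k: 1..4 its place in the stack"""
    w=pick(*t)
    if not .05<w<.06: print("bad grasp");return
    L(pos()+[0,0,.11],.2);xy=pos()[:2]
    # yaw kept the same way round as the grasp relative to the tray
    t0=Ro.from_quat(env.read_tool_rot(),scalar_first=True).as_matrix()[:,0];a0=np.arctan2(t0[1],t0[0])
    a=a0+BYAW-t[1];z=.025+.01*k
    R([*B,z+.07],quat(a));L([*B,z+.025],.15);c=L([*B,z-.003],.03,6)
    print("nest",c,pos(),"want z",z,env.read_ft_force());env.gripper_open();L([*B,z+.08],.2)
E
python3 - <<'E'
from h import *
np.set_printoptions(precision=4,suppress=True)
print(pick(B,BYAW),env.read_ft_force());env.gripper_open();L(pos()+[0,0,.1],.25)
nest(((.4236,-.3537),.742),1)
o=look("t9");print(env.read_clock())
E
```

```text
pick False [ 0.3861 -0.206   0.025 ] 0.05523955492235428
0.05523955492235428 [-0.9737 -0.2243  2.2701]
pick False [ 0.4237 -0.3538  0.0251] 0.055405590196297295
nest True [ 0.386  -0.206   0.0348] want z 0.035 [-1.203  -0.8234  3.6903]
blue [ 0.6631 -0.1938] 0.224 (np.float64(53.632061302773735), np.float64(73.33310486044228))
blue [ 0.5648 -0.3343] -1.07 (np.float64(52.63110637135094), np.float64(74.55589415064959))
blue [ 0.4864 -0.4858] 0.472 (np.float64(57.3508828591296), np.float64(74.37584111179548))
blue [ 0.3852 -0.2059] 0.399 (np.float64(55.15367460705586), np.float64(75.31903759183147))
66.875
```

Run:
```python
from h import *
np.set_printoptions(precision=4,suppress=True)
nest(((.565,-.3344),-1.071),2)
for k in(3,4):
    o=[t for t in look(f"t{9+k}") if t[0]=="blue" and np.hypot(*(t[1]-B))>.04]
    print(k,len(o),env.read_clock())
    if not o or abs(o[0][3]-55)>5 or abs(o[0][4]-74)>5 or len(o)!=5-k: break
    t=max(o,key=lambda t:-t[1][1]);nest((t[1],t[2]),k)
o=look("t14");S=env.get_image("side");print(env.read_clock())
u,v=proj("side",[.386,-.206,.04]).astype(int);a=cv2.resize(S[v-50:v+50,u-50:u+50],(400,400),interpolation=2)
t=cv2.imread("pics/t14.png")[130:270,290:480]
cv2.imwrite("pics/c9.png",np.hstack([a[:,:,::-1],cv2.resize(t,(400,400*140//190))[:295].repeat(1,0) if 0 else cv2.copyMakeBorder(cv2.resize(t,(400,294)),0,106,0,0,0)]))
```

```text
pick False [ 0.565  -0.3344  0.025 ] 0.055707248796175446Traceback (most recent call last):
  File "<stdin>", line 3, in <module>
  File "h.py", line 87, in nest
    R([*B,z+.07],quat(a));L([*B,z+.025],.15);c=L([*B,z-.003],.03,6)
    ~^^^^^^^^^^^^^^^^^^^^
  File "h.py", line 51, in R
    def R(p,q): env.reach(np.array(p)-[0,0,OFF],q)
                ~~~~~~~~~^^^^^^^^^^^^^^^^^^^^^^^^^
cell.IKError: the arm cannot take that pose within its joint ranges
```

```bash
cat >> h.py <<'E'
def pick(xy,yaw,z=.025,to=None):
    """of the two half turns take the one feasible at both ends with joint 6 best inside"""
    p=np.array([*xy,z]);o=[0,0,OFF];best=None
    for a in(yaw,yaw+np.pi):
        d=[env.ik(p-o+[0,0,.11],quat(a))]+([env.ik(np.array([*B,.12])-o,quat(a+to-yaw))] if to is not None else [])
        if any(j is None for j in d): continue
        m=max(abs(j[5]) for j in d)
        if best is None or m<best[0]: best=(m,a)
    if best is None: raise RuntimeError("no grasp")
    R(p+[0,0,.11],quat(best[1]));c=L(p,.12,8);env.close()
    print("pick",c,pos(),env.read_grip_width(),best);return env.read_grip_width()
E
sed -i 's/w=pick(\*t)$/w=pick(*t,to=BYAW)/' h.py
python3 - <<'E'
from h import *
np.set_printoptions(precision=4,suppress=True)
for a in(-1.071,-1.071+np.pi): print(env.ik([.565,-.3344,.1],quat(a)),env.ik([*B,.08],quat(a+BYAW+1.071)))
L([.565,-.3344,.0255],.15,6);print(pos());env.gripper_open();L(pos()+[0,0,.11],.25);print(env.read_clock())
E
```

```text
[-0.5902  0.6045  1.2721 -0.      1.2651  2.0516] [-0.5739  0.1695  1.9348 -0.      1.0373  0.5809]
[-0.5902  0.6045  1.2721 -0.      1.2651 -1.09  ] None
[ 0.5633 -0.3335  0.024 ]
73.4
```

Regrasping the other way round is feasible at both ends, with joint 6 at 2.05 then 0.58.

```bash
cat > nests.py <<'E'
from h import *
np.set_printoptions(precision=4,suppress=True)
for k in(2,3,4):
    o=[t for t in look(f"t{9+k}") if t[0]=="blue" and np.hypot(*(t[1]-B))>.04]
    print(k,len(o),env.read_clock())
    if len(o)!=5-k: break
    t=max(o,key=lambda t:-np.hypot(*(t[1]-[.565,-.334])))
    if abs(t[3]-55)>5 or abs(t[4]-74)>5: break
    nest((t[1],t[2]),k)
o=look("t14");S=env.get_image("side");print(env.read_clock())
u,v=proj("side",[.386,-.206,.04]).astype(int);a=cv2.resize(S[v-50:v+50,u-50:u+50],(400,400),interpolation=2)
t=cv2.resize(cv2.imread("pics/t14.png")[130:270,290:480],(400,295))
cv2.imwrite("pics/c9.png",np.hstack([a[:,:,::-1],cv2.copyMakeBorder(t,0,105,0,0,0)]))
E
python3 nests.py
```

```text
blue [ 0.6631 -0.1938] 0.224 (np.float64(53.632061302773735), np.float64(73.33310486044228))
blue [ 0.5625 -0.3337] -1.072 (np.float64(52.214150347011724), np.float64(73.97193874370194))
blue [ 0.4867 -0.4857] 0.467 (np.float64(57.3508828591296), np.float64(75.12244745167557))
blue [ 0.3853 -0.2056] 0.409 (np.float64(55.15367460705586), np.float64(75.62435240617222))
2 3 75.5667
pick False [ 0.5625 -0.3337  0.0251] 0.05534967288132275 (np.float64(2.051480314278292), np.float64(-1.0720571099118539))
nest True [ 0.386  -0.2061  0.0449] want z 0.045 [-2.1097  0.1794  5.3019]
blue [ 0.6631 -0.1935] 0.201 (np.float64(55.27403911408559), np.float64(73.01863535304237))
blue [ 0.4865 -0.4857] 0.464 (np.float64(56.98220589702039), np.float64(75.4929453847314))
blue [ 0.3867 -0.2065] 0.403 (np.float64(56.23389960650367), np.float64(77.69764115807632))
3 2 86.3333
pick False [ 0.4866 -0.4858  0.0251] 0.05541664643682302 (np.float64(0.5809452387711147), np.float64(0.4644927597769758))
nest True [ 0.3861 -0.2059  0.0549] want z 0.055 [0.3464 0.9797 5.8678]
blue [ 0.6635 -0.1938] 0.205 (np.float64(54.45273271560606), np.float64(73.93778574901955))
blue [ 0.3862 -0.2072] 0.412 (np.float64(57.31135246537612), np.float64(79.29608434720441))
4 1 96.65
pick False [ 0.6635 -0.1938  0.0251] 0.055852623773456817 (np.float64(1.0288518545484209), np.float64(0.20484312325151716))
nest True [ 0.3861 -0.2061  0.0648] want z 0.065 [-1.3755  0.2297  7.0764]
blue [ 0.3863 -0.2084] 0.44 (np.float64(59.48980921567401), np.float64(78.4220674411368))
106.425
```

View pics/c9.png

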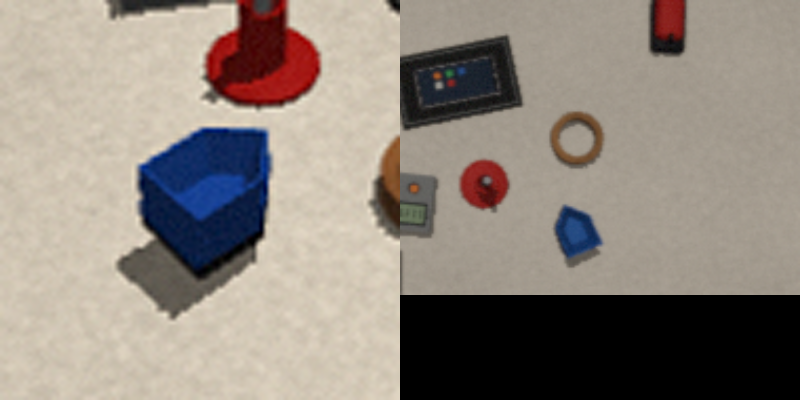

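All four trays are nested at the expected heights. A last numeric check of stylus, pawl tab and phone, then hand in.

Run:
```python
from h import *
R([.36,.2,.25],down([.36,.2,.2],0));env.hold(.3)
for n,b in(("side",(294,198,312,228)),("top",(325,210,337,222))):
    o=cv2.imread(f"pics/{n}0.png")[:,:,::-1].astype(int);i=env.get_image(n).astype(int);x0,y0,x1,y1=b
    print(n,np.abs(o-i)[y0:y1,x0:x1].mean(),[int(i[r,302].sum()) for r in range(200,208)],[int(o[r,302].sum()) for r in range(200,208)])
    H=hsv(i.astype(np.uint8));m=((H[:,:,0]<6)|(H[:,:,0]>174))&(H[:,:,1]>150)&(H[:,:,2]>60)
    print([(c.round(1),s[:5]) for c,s,l in blobs(m,6) if (170<c[0]<190 and c[1]<190) or(285<c[0]<300 and c[1]<150)])
print(house(env.get_image("top")),env.read_clock())
```

```text
side 6.058641975308642 [584, 573, 452, 396, 318, 52, 9, 14] [593, 587, 458, 409, 288, 38, 13, 6]
[(array([299.8,  88.3]), array([299,  87,   3,   3,   6], dtype=int32)), (array([294.9, 131.2]), array([294, 128,   3,   8,  20], dtype=int32))]
top 4.923611111111111 [458, 453, 450, 451, 452, 463, 456, 451] [445, 439, 438, 435, 441, 447, 439, 432]
[(array([180.1, 177.1]), array([177, 176,   8,   3,  15], dtype=int32))]
[('blue', array([ 0.38608455, -0.20809442]), np.float64(0.4327911404872006), np.float64(59.93096660641002), np.float64(78.63310739764776))] 107.25
```

Stylus and pawl tab are back at their starting pixels.

```bash
python3 -c "
from cell import env
print(env.job_done())"
```

```text
the job is handed in; nothing more can be done
None
```

The job is handed in at about 107 s of the 210 s limit, and my last images and readings showed every step done; no verdict came back: jaw run back and pawl down, phone flat on the mat, button pushed home, stylus back in its stand, all four blue trays nested in the base (fingertips were about 33 mm higher than documented, measured by touch and corrected for).

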